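# Lift the tacky round base board off its drying stand

## Robot

A 6-joint arm with a two-finger parallel gripper is mounted at the origin on the work surface. World frame = base frame: x ahead of the robot, y to its left, z up, the work surface at z = 0. Lengths are in m, angles in rad, forces in N, time in s.
With the tool pointing down it reaches from about 0.375 to 0.9 m from the base axis. Payload 3.1 kg.
Tool frame: the origin (TCP) lies between the finger pads; the fingertips stand 22 mm ahead of it and the grasp point (between the pads) lies 3 mm ahead of it; z points along the fingers, y is the line along which they close (so a half turn about z gives the same grasp; the last joint's range is limited). The gripper opens to 87 mm and grips with 3 to 60 N. Pads are 19 mm wide; open, the fingers measure 117 mm over their backs; the gripper's body (75 mm by 190 mm) begins 51 mm behind the grasp point.
Start: joints at [1.105, 0.527, 1.433, -0, 1.181, -0.178], TCP at [0.177, 0.599, 0.245] pointing down, gripper open.
Joint ranges: [-3.08, 3.08], [-0.75, 2.2], [0.22, 2.44], [-1.43, 4.57], [0, 2.65], [-2.85, 2.85]. Speed limits (rad/s): [2.79, 2.79, 3.14, 3.14, 3.14, 3.14].

## Interface

Orientations are given as a unit quaternion [x, y, z, w].
In Python, from rig import get_obs, camera, get_calibration, hand_in, cut_out gives the robot as it stands.
- The arm moves only by the shell command python3 -m inch 'ROWS' [OPENING] [FORCE]. ROWS is JSON, one flat list of numbers, 6 for each row, row after row: the shift along the tool's x, y, z scaled (see below), then the turn, a rotation vector about the tool's x, y, z scaled (see below). A call has 1 to 20 rows; each row is the pose to reach, as a shift and turn from the pose commanded when the call began, along the tool's axes at that moment; what a row does not reach only later rows make up. The controller multiplies each number of a shift by 0.08 m and each number of a turn by 90 degrees. A row lasts 1/12 s, in which the tool goes at most 41.7 mm and 7.16 degrees, less where a joint would pass 70% of its speed; a pose out of reach is approached as far as the arm can. A call with a number of a shift or a turn outside -1 to 1 is refused whole. A call with a gripper value outside its range is refused whole. OPENING is the finger opening in mm, from 0 to 87, set as the call begins (- or left out, the last holds). The fingers move at their own pace and stop on an object; FORCE is the grip in N (left out, the last holds). Time passes only in rows, so rows that repeat a pose let the fingers close. It gives the time, the measured TCP pose, the force, the opening and the grip force at its end, in the units of the state.
- get_obs(): the state, without advancing time (a new reading comes with each control period).
- camera(name): name is "side" or "top" or "wrist"; returns the picture (384x512x3 uint8, red, green, blue); there is no depth.
- get_calibration(name): a dict with "vertical_fov" (degrees; the focal length in pixels is half the picture's height over the tangent of half this angle, whatever the lens; pixels are square), "cx", "cy" (the principal point, pixels), "T" (4x4, takes a point from camera to world coordinates). Camera axes: x right, y down, z forward; pixel columns grow to the right and rows downward; lengths in m; the calibration is good to about 2 mm. The wrist camera is an equidistant fisheye: a pixel r from the principal point sees the ray r / f radians off the axis. A picture is of the moment at which its call begins: read the wrist's pose just before it. get_calibration takes no time and is no camera call; for the wrist camera it gives the pose at the moment of the call.
- hand_in(): hands the job in; it is judged then, once.
Trained networks look in the newest picture that a camera, given by its name, has taken for a name from the list of things; names that differ only in an ending like _2 or _b are one class to them, and where a whole thing is asked for, a point or a joint stands for the part that bears it (a point fixed in the world has none). Each returns a list of dicts, best first, with "conf" (0 to 1); they miss things now and then, are a little off and sometimes report something else, mostly with a low value. They report only what shows in the picture. A call takes as long as a camera call.
- cut_out(camera, thing): "region" (384x512 bool, what is visible of it) and "bbox" ([left, top, right, bottom] in pixels, round what is visible of it).
The state is a dict: "time": time; "q": joint angles; "joint_velocities": joint speeds; "joint_torque": joint torques, N m; "position": TCP position; "tool_rot": TCP orientation; "ft_force": force on the tool from outside, world axes, zero at the start; "moment": the same for the moment, N m; "grip_width": finger opening in m; "grip_force": force on a finger pad.
Only numpy, scipy, OpenCV 4.12 (cv2) and the standard library are available. Lean on these libraries where they do the work, as an engineer would, in place of code of your own. Each camera call takes 0.05 s, during which the arm holds its last target. There are 200 camera calls.

## Task

The round wooden bag base is freshly varnished and must not be touched by the gripper: take the spatula by its handle, slide the blade under the round board between the runners of its drying stand, and lift it clear. Carry it over and set it down on the stone slab still lying flat on the blade, all of the board over the slab, then let go of the spatula and leave it there under the board.

Things in the scene. Friction and masses are not known exactly. Their poses are not given: they have to be found in the camera images.
- board: Round plywood bag base board, a loose disc 100 mm across and 6 mm thick, about 40 g, freshly varnished; the only round one among three boards lying each on its own alike stand (the others are a square of 95 mm and an oblong of 60 x 100 mm). Origin: centre of its underside, z up.
- stand: Fixed wooden drying stand under the round board: base 100 x 100 mm, 8 mm thick; two runners along its x axis, 17 mm wide, tops 40 mm above the table. Between them a channel 66 mm wide and 32 mm high (from 8 mm up to the board), open at both ends, -x end towards the robot. Origin: centre of its underside. The board lies centred on it. Two like stands beside it, at least 130 mm between centres.
- spatula_grip (a point): Loose steel spatula, 170 g, lying with its blade flat. Point: grip centre of the raised wooden handle, 60 mm above the blade's underside; x points along it to the blade's tip, z up. Handle 22 mm wide (y), 24 high, from 15 mm ahead of the point to 75 behind. Blade 112 long, 46 wide, 3 mm thick, from 25 to 137 mm ahead of the point; a neck rises from its back edge. Left flat it stands by itself.
- slab: Fixed marble slab, 200 mm (its x) by 180 mm (its y), 20 mm thick, bare. Origin: centre of its underside on the table, z up; its top is 20 mm above the table.

How it is judged:
On the way:
1. the round board lies on the spatula's blade, lifted at least 12 mm clear of its stand (x of board in the frame of spatula_grip between 0.055 and 0.132 m and y of board in the frame of spatula_grip between -0.023 and 0.023 m and z of board in the frame of spatula_grip between -0.066 and -0.048 m and z of board in the frame of stand above 0.052 m), for 0.2 s.
At the end, for the whole second after the job is handed in: The round board rests on the blade of the spatula (its centre over the blade), the blade lies flat on the slab (within about 7 degrees), the whole board is over the slab (its centre within 52 mm of the slab's centre along the slab's x and 42 mm along its y), and all is at rest (x of board in the frame of spatula_grip between 0.055 and 0.132 m and y of board in the frame of spatula_grip between -0.023 and 0.023 m and z of board in the frame of spatula_grip between -0.066 and -0.048 m and x of board in the frame of slab between -0.052 and 0.052 m and y of board in the frame of slab between -0.042 and 0.042 m and z of board in the frame of slab between 0.019 and 0.031 m and angle between each of board, spatula_grip's own z axis and vertical below 0.12 rad and linear speed of board below 0.02 m/s); the robot touches nothing.
It fails at once if the gripper or arm touches the round board (contact force between any of the fingers, the arm and board above 0.5 N).
It also fails if it takes over 59 s, if anything falls off the work surface, if the arm or the gripper's body presses on something with over 40 N, if the wrist force passes 120 N, or if a joint passes its speed limit or range.

## Working session

There is one attempt and no reset: what is moved stays moved. The work goes in short steps, Python scripts to look and compute and a shell command to move; the robot and the scene stay as the last step left them, time stands still between calls to the robot, and variables do not carry over. Pictures are saved under pics/ and viewed, at most 12 in all, crops included, and the job is handed in when it is done.

```bash
ls; mkdir -p pics; cat > h.py <<'E'
import numpy as np, cv2
from rig import *
def ray(name, uv, cal=None):
    c=cal or get_calibration(name); f=192/np.tan(np.radians(c["vertical_fov"])/2)
    d=np.array([(uv[0]-c["cx"])/f,(uv[1]-c["cy"])/f,1.0])
    if name=="wrist":
        r=np.hypot(d[0],d[1]); d=np.array([d[0]/r*np.sin(r),d[1]/r*np.sin(r),np.cos(r)]) if r>1e-9 else d
    T=np.array(c["T"]); return T[:3,3],T[:3,:3]@d
def at_z(name,uv,z,cal=None):
    o,d=ray(name,uv,cal); return o+d*(z-o[2])/d[2]
def proj(name,p,cal=None):
    c=cal or get_calibration(name); f=192/np.tan(np.radians(c["vertical_fov"])/2)
    T=np.array(c["T"]); q=T[:3,:3].T@(np.array(p)-T[:3,3])
    if name=="wrist":
        r=np.hypot(q[0],q[1]); k=np.arctan2(r,q[2])/r*f
    else: k=f/q[2]
    return np.array([c["cx"]+q[0]*k,c["cy"]+q[1]*k])
E
python3 - <<'E'
from h import *
o=get_obs(); print({k:np.round(v,3) for k,v in o.items()})
ims=[]
for n in ("top","side","wrist"):
    im=camera(n).copy(); cv2.imwrite(f"pics/{n}0.png",im[:,:,::-1])
    c=get_calibration(n); print(n,np.round(c["T"],3).tolist(),c["vertical_fov"],c["cx"],c["cy"])
    for t in ("board","stand","spatula_grip","slab"):
        for r in cut_out(n,t)[:3]:
            print(t,round(r["conf"],2),r["bbox"],r["region"].sum())
E
```

```text
pics
{'time': np.float64(0.0), 'q': array([ 1.104,  0.528,  1.434,  0.   ,  1.181, -0.179]), 'joint_velocities': array([ 0.001, -0.001, -0.   , -0.   ,  0.   , -0.001]), 'joint_torque': array([ 1.0000e-03, -4.4002e+01, -1.7660e+01,  6.3000e-02,  5.8000e-02,
       -0.0000e+00]), 'position': array([0.177, 0.599, 0.244]), 'tool_rot': array([ 0.143,  0.99 , -0.001, -0.   ]), 'ft_force': array([ 0.913, -0.322,  0.222]), 'moment': array([-0.006, -0.002,  0.015]), 'grip_force': np.float64(0.0), 'grip_width': np.float64(0.087)}
top [[-0.029, -0.994, 0.102, 0.496], [-0.999, 0.033, 0.032, -0.017], [-0.036, -0.101, -0.994, 0.786], [0.0, 0.0, 0.0, 1.0]] 57.931437244478786 260.59484075979503 188.913563164608
board 0.58 [264.2, 133.3, 309.7, 177.3] 1641
stand 0.89 [264.6, 135.3, 308.7, 180.3] 406
spatula_grip 0.84 [209.0, 181.3, 237.5, 280.2] 1577
slab 0.68 [338.4, 138.6, 434.9, 240.6] 7629
side [[-0.825, -0.423, 0.374, 0.171], [-0.565, 0.613, -0.552, 0.557], [0.004, -0.667, -0.745, 0.878], [0.0, 0.0, 0.0, 1.0]] 44.0626791643694 259.61848393758663 198.81180935615964
board 0.55 [221.7, 176.3, 260.1, 208.7] 1062
stand 0.94 [208.5, 172.6, 269.8, 224.2] 722
spatula_grip 0.59 [223.2, 225.7, 305.2, 311.3] 1579
wrist [[0.283, 0.931, 0.232, 0.113], [0.959, -0.275, -0.069, 0.618], [-0.0, 0.242, -0.97, 0.384], [0.0, 0.0, 0.0, 1.0]] 65.70646984690485 253.57272696416817 189.5028401206014
```

View pics/top0.png

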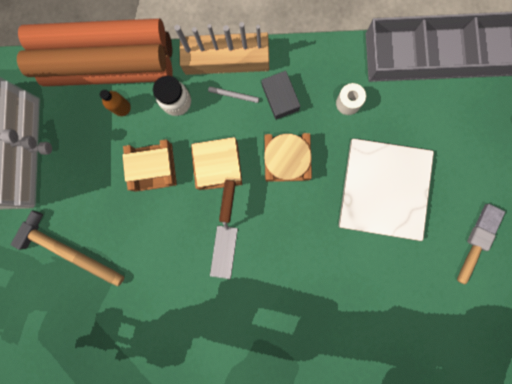

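View pics/side0.png

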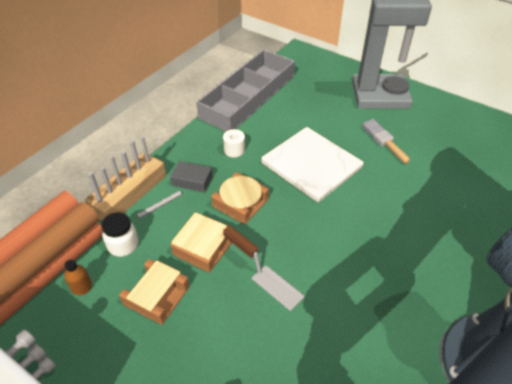

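The top view shows the spatula handle at (227,201) and its blade at (224,252), pointing towards the robot. The round board is at (288,157) and the slab at (387,190). The side view agrees. Next I'll measure them.

```bash
cat >> h.py <<'E'
def rect(pts):
    pts=np.asarray(pts,np.float32)*1000
    (c,s,a)=cv2.minAreaRect(pts[:,:2].astype(np.float32)); return np.round(c,1),np.round(s,1),round(a,1)
def maskpts(n,m,z,cal=None):
    v,u=np.nonzero(m); return np.array([at_z(n,(a,b),z,cal) for a,b in zip(u,v)])
def measure(n):
    im=camera(n).copy(); cal=get_calibration(n); R={}
    for t,z in (("slab",.02),("board",.046),("stand",.04),("spatula_grip",.0)):
        r=cut_out(n,t)
        if not r: continue
        m=r[0]["region"]
        if t=="spatula_grip":
            hsv=cv2.cvtColor(im,cv2.COLOR_RGB2HSV); mm=m.astype(bool)
            bl=mm&(hsv[...,1]<70)&(hsv[...,2]>90); ha=mm&(hsv[...,1]>110)
            for k,q,z in (("blade",bl,.003),("handle",ha,.068)):
                _,l,st,_=cv2.connectedComponentsWithStats(q.astype(np.uint8)); i=1+np.argmax(st[1:,4])
                P=maskpts(n,l==i,z,cal); print(n,k,rect(P),np.round(P.mean(0)*1000,1))
                R[k]=P
        else:
            P=maskpts(n,m,z,cal); print(n,t,round(r[0]["conf"],2),rect(P),np.round(P.mean(0)*1000,1)); R[t]=P
    return im,cal,R
E
python3 - <<'E'
from h import *
for n in ("top","side"): im,cal,R=measure(n)
im=cv2.imread("pics/top0.png")[110:290,190:440]; cv2.imwrite("pics/topc.png",cv2.resize(im,None,fx=3.2,fy=3.2,interpolation=cv2.INTER_CUBIC))
E
```

```text
top slab 0.91 (array([ 567.4, -266.9]), array([182.5, 199.9]), 78.8) [ 566.2 -267.2   20. ]
top board 0.92 (array([641.4, -50.5]), array([94.1, 96.6]), 71.2) [641.5 -51.2  46. ]
top stand 0.75 (array([641.5, -54.4]), array([ 99.5, 103.6]), 88.3) [626.8 -55.2  40. ]
top blade (array([442.7,  95.2]), array([ 46.9, 121.1]), 79.9) [438.5  96.2   3. ]
top handle (array([548.2,  76. ]), array([23.7, 89.9]), 82.0) [549.2  76.9  68. ]
side board 0.89 (array([641.3, -52.5]), array([93.5, 97.9]), 70.3) [641.  -52.2  46. ]
side stand 0.82 (array([635. , -42.4]), array([121.5, 117.9]), 89.1) [618.7 -19.9  40. ]
side blade (array([460.1,  87.8]), array([ 51.7, 154.7]), 75.9) [442.5  92.1   3. ]
side handle (array([547.2,  79.5]), array([27.4, 93.7]), 80.9) [547.1  79.5  68. ]
```

View pics/topc.png

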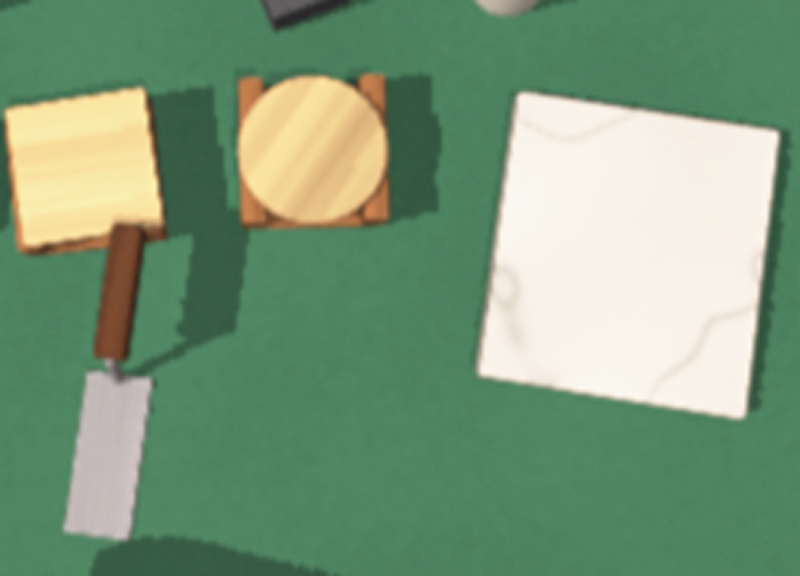

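```bash

python3 -m inch '[-0.35,-0.29,0,0,0,0, -0.7,-0.58,0,0,0,0, -0.985,-0.83,0,0,0,0]' 87 40 
python3 -m inch '[-0.35,-0.29,0,0,0,0, -0.7,-0.58,0,0,0,0, -0.985,-0.83,0,0,0,0]' | tail -c 0
python3 -m inch '[-0.35,-0.29,0,0,0,0, -0.7,-0.58,0,0,0,0, -0.985,-0.83,0,0,0,0]' | tail -c 0
python3 -m inch '[-0.35,-0.29,0,0,0,0, -0.7,-0.58,0,0,0,0, -0.985,-0.83,0,0,0,0]' | tail -c 0
python3 -m inch '[-0.35,-0.29,0,0,0,0, -0.7,-0.58,0,0,0,0, -0.985,-0.83,0,0,0,0]' | tail -c 0
python3 -m inch '[-0.35,-0.29,0,0,0,-0.03, -0.7,-0.58,0,0,0,-0.072, -0.985,-0.83,0,0,0,-0.072, -0.985,-0.83,0,0,0,-0.072, -0.985,-0.83,0,0,0,-0.072, -0.985,-0.83,0,0,0,-0.072]'
python3 - <<'E'
from h import *
o=get_obs();print(np.round(o["q"],3),o["position"])
im,cal,R=measure("wrist"); cv2.imwrite("pics/w1.png",im[:,:,::-1])
E
```

```text
time: 1.5
position: [0.2346, 0.512, 0.2444]
tool_rot: [0.143, 0.99, -0.0, 0.0]
ft_force: [0.5, -0.9, 0.0]
grip_width: 0.0869
grip_force: 0.0
time: 3.0
position: [0.5169, 0.0833, 0.2444]
tool_rot: [0.088, 0.996, 0.0, -0.001]
ft_force: [0.2, 1.1, -1.2]
grip_width: 0.0871
grip_force: 0.0
[-5.400e-02  3.920e-01  1.685e+00  1.000e-03  1.066e+00 -1.450e+00] [0.51693056 0.08333293 0.24435168]
wrist slab 0.64 (array([ 492.9, -248.8]), array([190.2,  64. ]), 82.6) [ 489.5 -243.6   20. ]
wrist board 0.97 (array([633.9, -40.8]), array([78.2, 51.4]), 81.6) [637.5 -32.7  46. ]
wrist stand 0.69 (array([642.9,  -1. ]), array([12.7, 50.3]), 87.9) [ 6.434e+02 -3.000e-01  4.000e+01]
wrist blade (array([445.6,  92.6]), array([ 47.4, 132.6]), 80.7) [439.   93.6   3. ]
wrist handle (array([539.5,  78.4]), array([22.9, 78.5]), 80.1) [539.8  77.9  68. ]Exception ignored on flushing sys.stdout:
BrokenPipeError: [Errno 32] Broken pipe
Exception ignored on flushing sys.stdout:
BrokenPipeError: [Errno 32] Broken pipe
Exception ignored on flushing sys.stdout:
BrokenPipeError: [Errno 32] Broken pipe
Exception ignored on flushing sys.stdout:
BrokenPipeError: [Errno 32] Broken pipe
```

View pics/w1.png

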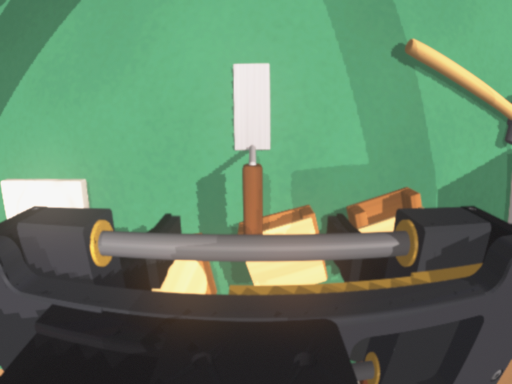

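The wrist view shows the blade from (251,65) to (252,150) and the front of the handle at (252,164). I'll turn these into positions.

```bash
python3 - <<'E'
from h import *
o=get_obs(); R=o["position"]
for uv,z in (((251,64.5),.003),((252,150),.003),((252.5,164.5),.07),((253,230),.072)):
    print(uv,np.round(at_z("wrist",uv,z)*1000,1))
for s in (0.06,0.072):
  for g in ((518.5,82.4),):
    print(proj("wrist",(g[0]/1e3-.0148,g[1]/1e3+.0026,s)))
E
```

```text
(251, 64.5) [383.2 103.3   3. ]
(252, 150) [492.3  85.6   3. ]
(252.5, 164.5) [500.4  85.1  70. ]
(253, 230) [573.5  72.9  72. ]
[252.9581109  165.96634937]
[252.93222899 167.8190532 ]
```

```bash

python3 -m inch '[0,-0.015,0.33,0,0,0, 0,-0.015,0.67,0,0,0, 0,-0.015,1,0,0,0]' 60 40 >/dev/null
python3 -m inch '[0,0,0.33,0,0,0, 0,0,0.67,0,0,0, 0,0,1,0,0,0]' >/dev/null
python3 -m inch '[0,0,0.15,0,0,0, 0,0,0.265,0,0,0, 0,0,0.265,0,0,0, 0,0,0.265,0,0,0, 0,0,0.265,0,0,0]'
python3 -m inch '[0,0,0,0,0,0, 0,0,0,0,0,0, 0,0,0,0,0,0, 0,0,0,0,0,0, 0,0,0,0,0,0, 0,0,0,0,0,0, 0,0,0,0,0,0, 0,0,0,0,0,0]' 10 55
```

```text
time: 4.17
position: [0.5182, 0.0821, 0.0643]
tool_rot: [0.087, 0.996, 0.0, 0.001]
ft_force: [-0.8, 1.1, -0.2]
grip_width: 0.0602
grip_force: 0.0
time: 4.83
position: [0.5175, 0.0819, 0.0634]
tool_rot: [0.087, 0.996, 0.0, 0.0]
ft_force: [-0.5, -1.1, 1.2]
grip_width: 0.0214
grip_force: 54.9
```

```bash

python3 -m inch '[0,0,-0.15,0,0,0, 0,0,-0.4,0,0,0, 0,0,-0.7,0,0,0, 0,0,-1,0,0,0]' 
python3 -m inch '[0,0,-0.4,0,0,0.07, 0,0,-0.5,0,0,0.14, 0,0,-0.5,0,0,0.21, 0,0,-0.5,0,0,0.28, 0,0,-0.5,0,0,0.35, 0,0,-0.5,0,0,0.42, 0,0,-0.5,0,0,0.49, 0,0,-0.5,0,0,0.56, 0,0,-0.5,0,0,0.63, 0,0,-0.5,0,0,0.7, 0,0,-0.5,0,0,0.77, 0,0,-0.5,0,0,0.84, 0,0,-0.5,0,0,0.91, 0,0,-0.5,0,0,0.95, 0,0,-0.5,0,0,0.95]' 
python3 -m inch '[0,0,0,0,0,0.07, 0,0,0,0,0,0.14, 0,0,0,0,0,0.21, 0,0,0,0,0,0.28, 0,0,0,0,0,0.35, 0,0,0,0,0,0.42, 0,0,0,0,0,0.49, 0,0,0,0,0,0.56, 0,0,0,0,0,0.63, 0,0,0,0,0,0.7, 0,0,0,0,0,0.77, 0,0,0,0,0,0.84, 0,0,0,0,0,0.91, 0,0,0,0,0,0.95, 0,0,0,0,0,0.95, 0,0,0,0,0,0.95, 0,0,0,0,0,0.95]' 
python3 - <<'E'
from h import *
o=get_obs();print(np.round(o["q"],3),o["position"],o["tool_rot"])
for n in ("top","side"):
    im,cal,R=measure(n); cv2.imwrite(f"pics/{n}1.png",im[:,:,::-1])
im=cv2.imread("pics/side1.png"); cv2.imwrite("pics/side1c.png",cv2.resize(im[60:320,130:430],None,fx=2.3,fy=2.3,interpolation=cv2.INTER_CUBIC))
E
```

```text
time: 5.17
position: [0.5167, 0.0819, 0.1434]
tool_rot: [0.087, 0.996, -0.0, -0.001]
ft_force: [0.0, -0.1, -2.3]
grip_width: 0.0217
grip_force: 54.9
time: 6.42
position: [0.5169, 0.0819, 0.1829]
tool_rot: [0.741, 0.672, -0.0, -0.0]
ft_force: [0.5, -0.0, -1.3]
grip_width: 0.0214
grip_force: 54.9
time: 7.83
position: [0.5171, 0.0819, 0.1831]
tool_rot: [1.0, -0.008, -0.0, -0.0]
ft_force: [-0.6, -0.6, -2.2]
grip_width: 0.0216
grip_force: 54.9
[-0.057  0.479  1.748  0.     0.915  1.53 ] [0.51714449 0.08189765 0.1831493 ] [ 9.99970146e-01 -7.71806433e-03 -3.70953912e-04 -2.09955718e-05]
top slab 0.92 (array([ 567.7, -266.7]), array([182. , 199.8]), 79.0) [ 566.6 -267.    20. ]
top board 0.57 (array([641.6, -53.3]), array([97.1, 96.5]), 88.1) [641.3 -52.6  46. ]
top stand 0.6 (array([641.5, -54.4]), array([ 99.5, 103.7]), 88.3) [627.3 -56.5  40. ]
top blade (array([651.9,  99.7]), array([51. , 58.9]), 88.8) [660.5  96.5   3. ]Traceback (most recent call last):
  File "<stdin>", line 4, in <module>
  File "h.py", line 33, in measure
    _,l,st,_=cv2.connectedComponentsWithStats(q.astype(np.uint8)); i=1+np.argmax(st[1:,4])
                                                                       ~~~~~~~~~^^^^^^^^^^
    return _wrapfunc(a, 'argmax', axis=axis, out=out, **kwds)
    return bound(*args, **kwds)
ValueError: attempt to get argmax of an empty sequence
```

```bash

python3 -m inch '[-0.2,0.25,0,0,0,0, -0.4,0.5,0,0,0,0, -0.54,0.82,0,0,0,0]' >/dev/null
python3 -m inch '[-0.2,0.3,0.2,0,0,0, -0.4,0.6,0.4,0,0,0, -0.54,0.82,0.6,0,0,0, -0.54,0.82,0.75,0,0,0, -0.54,0.82,0.75,0,0,0, -0.54,0.82,0.75,0,0,0, -0.54,0.82,0.75,0,0,0]' 
python3 - <<'E'
from h import *
for n in ("side","wrist"):
    im=camera(n).copy(); cv2.imwrite(f"pics/{n}1.png",im[:,:,::-1])
im=cv2.imread("pics/side1.png"); cv2.imwrite("pics/side1c.png",cv2.resize(im[100:300,170:420],None,fx=3,fy=3,interpolation=cv2.INTER_CUBIC))
c=get_calibration("wrist")
for x in (.025,.081,.137):
  for y in (-.023,.023): print(x,y,proj("wrist",get_obs()["position"]+np.array([x,y-.015*x,-.06])))
E
```

```text
time: 8.92
position: [0.4297, -0.0478, 0.1239]
tool_rot: [1.0, -0.008, 0.001, 0.0]
ft_force: [-0.5, 0.5, -0.6]
grip_width: 0.0214
grip_force: 54.9
0.025 -0.023 [286.05679234 174.29082884]
0.025 0.023 [219.17195304 175.3278278 ]
0.081 -0.023 [287.09545498  92.09304727]
0.081 0.023 [217.96100906  93.19022878]
0.137 -0.023 [286.48662584  13.42580247]
0.137 0.023 [218.49806837  14.43188639]
```

View pics/side1c.png

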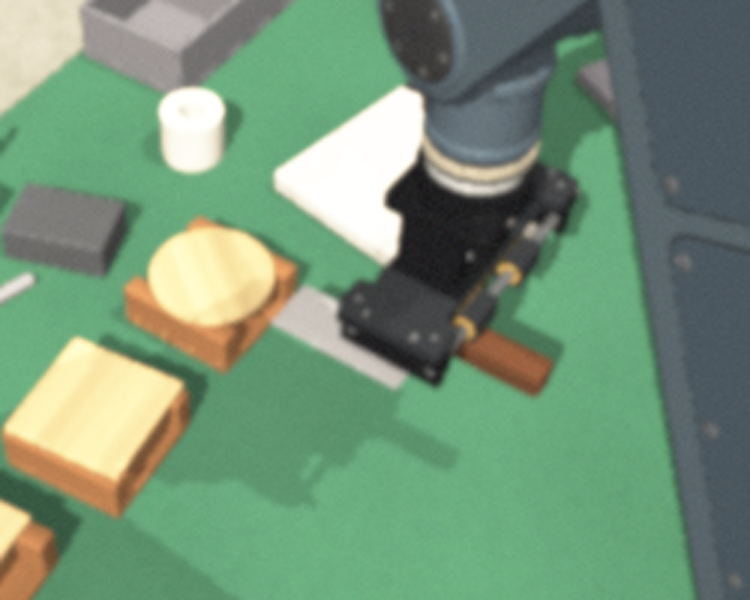

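View pics/wrist1.png

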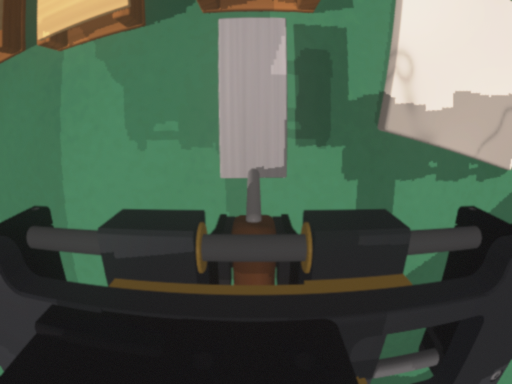

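The blade is level and matches the predicted outline to about 3 px, with the back edge at row 178 and the tip at row 18. The stand's front edge is visible at row 8, columns 200–318. I'll check its lateral alignment there.

```bash
python3 - <<'E'
from h import *
im=cv2.imread("pics/wrist1.png")
for uv,z in (((204,10),0),((317,9),0),((204,10),.008),((317,9),.008)): print(np.round(at_z("wrist",uv,z)*1000,1))
cv2.imwrite("pics/w1c.png",cv2.resize(im[0:60,180:340],None,fx=5,fy=5,interpolation=cv2.INTER_CUBIC))
E
```

```text
[595.5  -6.2   0. ]
[ 596.  -108.3    0. ]
[592.5  -7.5   8. ]
[ 592.9 -106.5    8. ]
```

View pics/w1c.png

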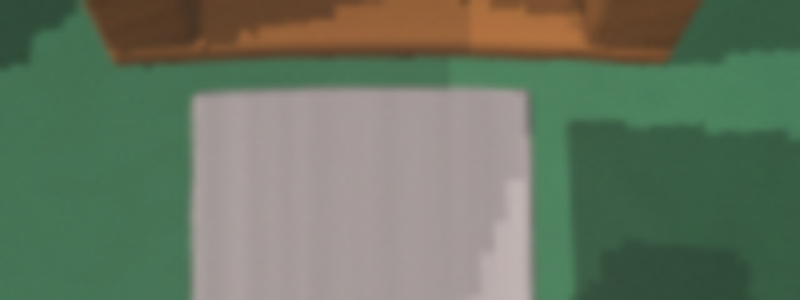

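```bash

python3 -m inch '[0,0.044,0.2,0,0,0, 0,0.044,0.4,0,0,0, 0,0.044,0.51,0,0,0, 0,0.044,0.51,0,0,0, 0,0.044,0.51,0,0,0, 0,0.044,0.51,0,0,0]' 
python3 -m inch '[0.12,0,0,0,0,0, 0.24,0,0,0,0,0, 0.36,0,0,0,0,0, 0.48,0,0,0,0,0, 0.6,0,0,0,0,0, 0.7,0,0,0,0,0, 0.805,0,0,0,0,0, 0.805,0,0,0,0,0]'
python3 - <<'E'
from h import *
for n in ("side","wrist"):
    im=camera(n).copy(); cv2.imwrite(f"pics/{n}2.png",im[:,:,::-1])
a=cv2.imread("pics/side2.png")[130:280,170:370]; b=cv2.imread("pics/wrist2.png")
cv2.imwrite("pics/c2.png",np.hstack([cv2.resize(a,(512,384)),b[:,120:400]]))
E
```

```text
time: 9.52
position: [0.4292, -0.0512, 0.0831]
tool_rot: [1.0, -0.009, 0.001, 0.0]
ft_force: [-1.1, 0.5, -1.5]
grip_width: 0.0216
grip_force: 54.9
time: 10.18
position: [0.4958, -0.0529, 0.0827]
tool_rot: [1.0, -0.009, 0.002, 0.001]
ft_force: [-0.0, 0.3, -1.3]
grip_width: 0.0214
grip_force: 54.9
```

View pics/c2.png

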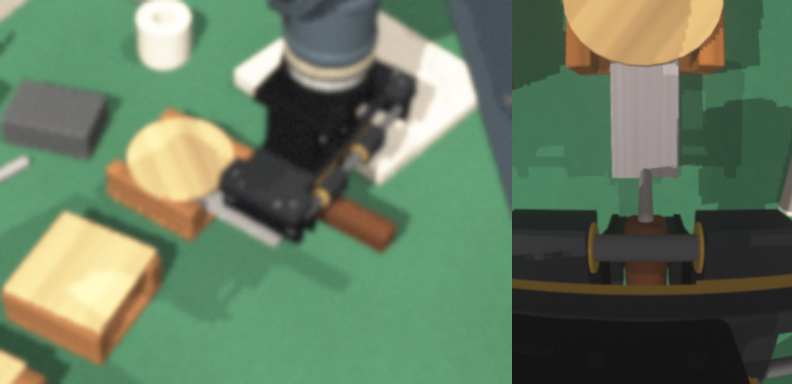

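The blade is entering centred: blade, stand and board are all centred near column 645 of the composite picture. I'll push on and check.

```bash

python3 -m inch '[0.12,0,0,0,0,0, 0.24,0,0,0,0,0, 0.36,0,0,0,0,0, 0.48,0,0,0,0,0, 0.6,0,0,0,0,0, 0.7,0,0,0,0,0, 0.8,0,0,0,0,0, 0.8,0,0,0,0,0, 0.8,0,0,0,0,0]'
python3 - <<'E'
from h import *
im=camera("wrist").copy(); cv2.imwrite("pics/w3.png",im[:,:,::-1])
r=cut_out("wrist","board"); c=get_calibration("wrist")
P=maskpts("wrist",r[0]["region"],.046,c); print(r[0]["conf"],r[0]["bbox"],rect(P),(P.min(0)+P.max(0))/2, get_obs()["position"])
E
```

```text
time: 11.03
position: [0.5573, -0.0535, 0.0824]
tool_rot: [1.0, -0.009, -0.0, -0.0]
ft_force: [-1.1, 0.6, -1.9]
grip_width: 0.0218
grip_force: 54.9
0.57 [168.8, 9.4, 334.7, 170.8] (array([638.6, -53.7]), array([98.7, 98.3]), 32.3) [ 0.63829402 -0.05387557  0.046     ] [ 0.55620858 -0.0533182   0.08233575]
```

View pics/w3.png

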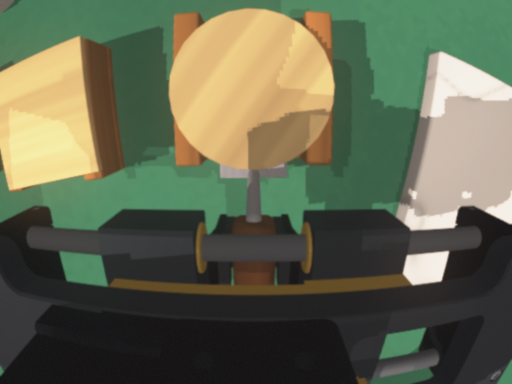

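The board is centred over the blade at x ≈ 84 mm in the spatula frame, with the neck at (254,195) clear of it. I'll lift slowly.

```bash

python3 -m inch '[0,0,-0.06,0,0,0, 0,0,-0.12,0,0,0, 0,0,-0.17,0,0,0, 0,0,-0.2,0,0,0, 0,0,-0.22,0,0,0, 0,0,-0.24,0,0,0, 0,0,-0.26,0,0,0, 0,0,-0.28,0,0,0, 0,0,-0.31,0,0,0, 0,0,-0.35,0,0,0, 0,0,-0.4,0,0,0, 0,0,-0.46,0,0,0, 0,0,-0.52,0,0,0, 0,0,-0.59,0,0,0, 0,0,-0.66,0,0,0, 0,0,-0.73,0,0,0, 0,0,-0.79,0,0,0, 0,0,-0.83,0,0,0, 0,0,-0.85,0,0,0, 0,0,-0.85,0,0,0]'
python3 - <<'E'
from h import *
im=camera("wrist").copy(); cv2.imwrite("pics/w4.png",im[:,:,::-1])
r=cut_out("wrist","board"); c=get_calibration("wrist"); o=get_obs()
P=maskpts("wrist",r[0]["region"],o["position"][2]-.0634+.009,c); print(r[0]["conf"],r[0]["bbox"],rect(P),o["position"])
a=camera("side").copy()[100:250,170:370,::-1]
cv2.imwrite("pics/c4.png",np.hstack([cv2.resize(a,(512,384)),im[:,120:400,::-1]]))
E
```

```text
time: 12.8
position: [0.5572, -0.0536, 0.151]
tool_rot: [1.0, -0.009, 0.0, 0.0]
ft_force: [0.1, 0.5, -2.4]
grip_width: 0.0216
grip_force: 54.9
0.59 [175.3, 20.7, 325.6, 166.2] (array([639.5, -53.8]), array([98.5, 97.3]), 89.0) [ 0.55689595 -0.05351137  0.15048102]
```

View pics/c4.png

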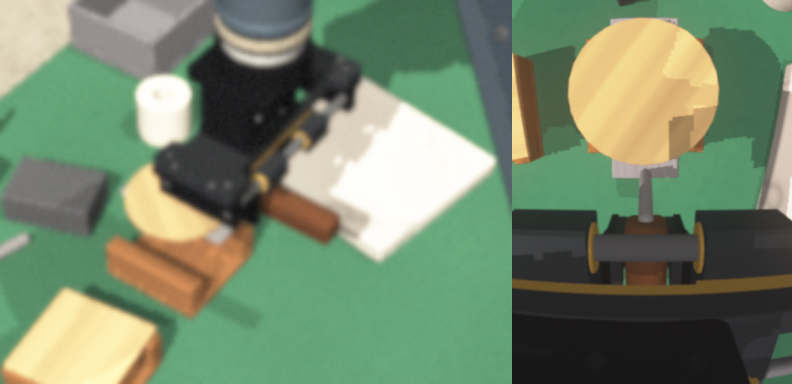

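The board lies centred on the blade and clear of the stand; the tip shows above it and the back edge below. I'll carry it smoothly to the slab.

```bash

python3 -m inch '[-0.013,0.04,0,0,0,0, -0.032,0.1,0,0,0,0, -0.06,0.19,0,0,0,0, -0.095,0.3,0,0,0,0, -0.137,0.43,0,0,0,0, -0.181,0.57,0,0,0,0, -0.23,0.72,0,0,0,0, -0.283,0.89,0,0,0,0]'
python3 -m inch '[-0.048,0.15,0,0,0,0, -0.095,0.3,0,0,0,0, -0.143,0.45,0,0,0,0, -0.19,0.6,0,0,0,0, -0.238,0.75,0,0,0,0, -0.283,0.89,0,0,0,0]' >/dev/null
python3 -m inch '[-0.048,0.15,0,0,0,0, -0.095,0.3,0,0,0,0, -0.143,0.45,0,0,0,0, -0.184,0.58,0,0,0,0, -0.219,0.69,0,0,0,0, -0.248,0.78,0,0,0,0, -0.267,0.84,0,0,0,0, -0.28,0.88,0,0,0,0, -0.283,0.89,0,0,0,0, -0.283,0.89,0,0,0,0]'
python3 - <<'E'
from h import *
for n in ("wrist","top","side"):
    im=camera(n).copy(); cv2.imwrite(f"pics/{n}5.png",im[:,:,::-1]); c=get_calibration(n); o=get_obs()
    for t,z in (("board",o["position"][2]-.0634+.009),("slab",.02)):
        r=cut_out(n,t)
        if r:
            P=maskpts(n,r[0]["region"],z,c); print(n,t,r[0]["conf"],rect(P),o["position"])
a=cv2.imread("pics/side5.png")[100:250,230:430]; b=cv2.imread("pics/wrist5.png")
cv2.imwrite("pics/c5.png",np.hstack([cv2.resize(a,(512,384)),b[:,120:400]]))
E
```

```text
time: 13.62
position: [0.5326, -0.1257, 0.1506]
tool_rot: [1.0, -0.009, -0.0, 0.0]
ft_force: [0.8, -0.4, -1.8]
grip_width: 0.0219
grip_force: 54.9
time: 14.95
position: [0.4853, -0.2658, 0.1505]
tool_rot: [1.0, -0.009, -0.0, -0.0]
ft_force: [0.6, 0.3, -1.3]
grip_width: 0.0215
grip_force: 54.9
wrist board 0.57 (array([ 567.6, -265.9]), array([99.4, 98.6]), 61.8) [ 0.48537598 -0.26555168  0.15052252]
wrist slab 0.69 (array([ 565.4, -270.3]), array([179.4, 199.6]), 79.0) [ 0.48537598 -0.26555168  0.15052252]
top board 0.82 (array([ 571.8, -263.6]), array([99.7, 91.6]), 87.9) [ 0.48545807 -0.26540213  0.15052368]
top slab 0.98 (array([ 567.6, -266.9]), array([181.8, 199.4]), 78.9) [ 0.48545807 -0.26540213  0.15052368]
side board 0.8 (array([ 571.9, -257. ]), array([ 88.7, 100.7]), 73.7) [ 0.48546739 -0.26559132  0.15056724]
side slab 0.8 (array([ 564.4, -263. ]), array([193. , 209.2]), 78.7) [ 0.48546739 -0.26559132  0.15056724]
```

View pics/c5.png

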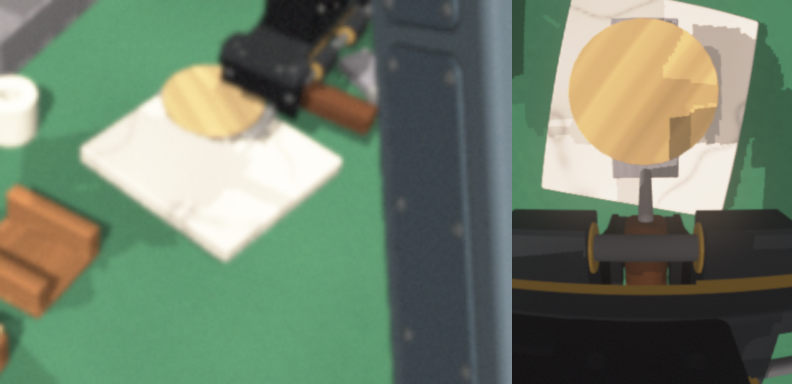

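The board is directly over the slab's centre. I'll lower it.

```bash

python3 -m inch '[0,0,0.04,0,0,0, 0,0,0.1,0,0,0, 0,0,0.18,0,0,0, 0,0,0.27,0,0,0, 0,0,0.36,0,0,0, 0,0,0.45,0,0,0, 0,0,0.54,0,0,0, 0,0,0.62,0,0,0, 0,0,0.68,0,0,0, 0,0,0.73,0,0,0, 0,0,0.76,0,0,0, 0,0,0.78,0,0,0, 0,0,0.79,0,0,0, 0,0,0.8,0,0,0, 0,0,0.805,0,0,0, 0,0,0.81,0,0,0, 0,0,0.815,0,0,0, 0,0,0.815,0,0,0]'
python3 -m inch '[0,0,0.006,0,0,0, 0,0,0.012,0,0,0, 0,0,0.012,0,0,0]'
python3 -m inch '[0,0,0.006,0,0,0, 0,0,0.012,0,0,0, 0,0,0.012,0,0,0]'
```

```text
time: 16.9
position: [0.4854, -0.266, 0.0855]
tool_rot: [1.0, -0.009, 0.0, 0.0]
ft_force: [-0.3, -0.1, -2.3]
grip_width: 0.0216
grip_force: 54.9
time: 17.15
position: [0.4853, -0.2659, 0.0843]
tool_rot: [1.0, -0.009, -0.0, -0.0]
ft_force: [0.6, -0.8, -2.3]
grip_width: 0.0214
grip_force: 54.9
time: 17.4
position: [0.4854, -0.266, 0.0835]
tool_rot: [1.0, -0.009, 0.0, 0.0]
ft_force: [-0.8, -1.0, -0.3]
grip_width: 0.0213
grip_force: 54.9
```

```bash

python3 -m inch '[0,0,0.006,0,0,0, 0,0,0.006,0,0,0, 0,0,0.006,0,0,0]' - 10
python3 -m inch '[0,0,0,0,0,0, 0,0,0,0,0,0, 0,0,0,0,0,0, 0,0,0,0,0,0, 0,0,0,0,0,0, 0,0,0,0,0,0]' 50
python3 -m inch '[0,0,-0.05,0,0,0, 0,0,-0.15,0,0,0, 0,0,-0.35,0,0,0, 0,0,-0.6,0,0,0, 0,0,-0.9,0,0,0, 0,0,-1,0,0,0, 0,0,-1,0,0,0, 0,0,-1,0,0,0]'
python3 - <<'E'
from h import *
for n in ("top","wrist","side"):
    im=camera(n).copy(); cv2.imwrite(f"pics/{n}6.png",im[:,:,::-1]); c=get_calibration(n)
    for t,z in (("board",.029),("slab",.02)):
        r=cut_out(n,t)
        if r: print(n,t,r[0]["conf"],rect(maskpts(n,r[0]["region"],z,c)))
a=cv2.imread("pics/side6.png")[100:250,230:430]; b=cv2.imread("pics/wrist6.png")
cv2.imwrite("pics/c6.png",np.hstack([cv2.resize(a,(512,384)),b[:,120:400]]))
E
```

```text
time: 17.65
position: [0.4855, -0.266, 0.0834]
tool_rot: [1.0, -0.009, 0.0, 0.0]
ft_force: [-1.7, 0.6, 3.6]
grip_width: 0.0216
grip_force: 10.0
time: 18.15
position: [0.4854, -0.2659, 0.0829]
tool_rot: [1.0, -0.009, -0.0, -0.0]
ft_force: [0.3, -0.8, 0.2]
grip_width: 0.0481
grip_force: 0.0
time: 18.82
position: [0.4854, -0.2659, 0.1633]
tool_rot: [1.0, -0.009, 0.0, 0.0]
ft_force: [-0.5, -0.1, -0.4]
grip_width: 0.05
grip_force: 0.0
top board 0.89 (array([ 577.7, -264.8]), array([99.1, 83.1]), 88.2)
top slab 0.72 (array([ 567.6, -266.8]), array([181.6, 199.4]), 78.8)
wrist board 0.57 (array([ 568.2, -266.8]), array([98.8, 98.9]), 75.6)
wrist slab 0.96 (array([ 565.6, -270.5]), array([179.4, 198.7]), 79.0)
side board 0.79 (array([ 569.3, -265.6]), array([97.4, 98.5]), 34.7)
side slab 0.56 (array([ 565.2, -264.4]), array([195.2, 209.9]), 79.1)
```

View pics/c6.png

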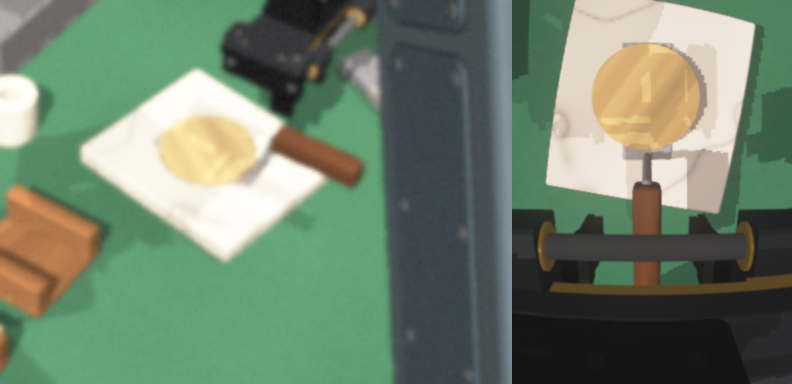

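The board lies flat on the blade near the slab's centre, with its centre at about (568,-266) mm. The spatula stands free and the gripper is clear, so I'm handing in.

```bash
python3 -c "
from rig import hand_in
print(hand_in())"
```

```text
the job is handed in; nothing more can be done
None
```

The round board is lying flat on the spatula's blade near the centre of the slab, the spatula is released and the gripper clear; I handed the job in just after 18.8 s, and no verdict came back.

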